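# Drive a seized lock pin back out of a robot's pivot bracket with a drift punch

### The job

The lock pin through the bracket clamped in the vise has seized, and its end on the screw-handle side is all but flush with its boss, with nothing to grip. Take the drift punch with the long straight tip from the wooden rack, set it in the bore from the far side of the bracket and drive the pin back gently, never forcing it, until the arm it locks swings down free. Then put the drift back in its empty place in the rack, without disturbing the other two punches.

Things in the scene. Friction and masses are not known exactly. Their poses are not given: they have to be found in the camera images.
- vise: Grey drill-press vise, fixed (all in mm), with an aluminium bracket (two cheeks 60 mm wide, top at z 122) in its jaws. Origin on the table under the mid of the jaws; x points away from the screw handle, y along the jaws. Bracket's far face: x = +17; near face -17, its dark boss to -33. Pin bore: along x, 9 mm across, z = 105, at y = 0 plus up to 14 mm either way (as clamped; not measured: look or feel). Jaw tops z 60.
- rack: Plywood rack 86 x 196 x 46 mm, fixed. Origin under its middle. Two upright boards 12 mm thick at x = -25 and +25 with open V notches at y = -62, 0 and +62 (mm): a punch lies in a pair of notches along the rack's x with its axis at z = 40 and its tip towards -x. Floor plank 10 mm thick between the boards. The three punches change places.
- drift: Drift punch, dark steel, about 65 to 105 g. Origin on its axis in the middle of its octagonal body (12 mm across flats, x from -40 to +40 mm); x runs along the axis away from the tip. Straight round tip 6 mm across from x = -47 to -85, its last 2.5 mm bevelled to 3.6 mm. Grip it across y between the rack's boards.
- drift_tip (a point): Middle of the end face of the drift's tip, 85 mm from the drift's origin along its -x.
- centre_punch: Centre punch to be left alone: the same octagonal body with a short conical point, 29 mm. Same axes as the drift.
- chisel: Flat chisel to be left alone: the same octagonal body with a flat blade 16 mm wide, 34 mm long. Same axes as the drift.
- lock_pin (a joint): How far the seized pin (steel, 8 mm across, 47 mm long) has been driven towards the handle side, m. At 0 its far end is 3 mm deep in the far bore; it starts at 0 to 0.002. It gives way at about 9 to 14 N, resists more the faster it goes (+1.5 N per 10 mm/s), clears the arm at 0.020 and meets a hard stop at 0.027.
- swing (a joint): Angle of the spring-loaded arm between the cheeks, rad: about 0.04 locked upright, rests at 1.25 swung down towards the vise's +y. Arm 12 mm thick, roller on top at z 158, pivot 25 mm below the pin. With the pin out it leans on the drift in its hole (9.6 mm) and falls only when the drift is drawn back out.
Things that resemble listed ones, but are neither listed nor needed, are in the scene too. Leave any orange or purple look-alike of the drift alone.

How it is judged:
On the way, in this order (a step that is already met when the one before it is completed fails the run):
1. the drift is lifted out of the rack (z of drift in the frame of rack above 0.07 m), for 0.1 s.
2. the pin is driven clear of the arm with the drift's tip in the bore (value of joint lock_pin above 0.0202 m and x of drift_tip in the frame of vise between -0.018 and 0 m and y of drift_tip in the frame of vise between -0.019 and 0.019 m and z of drift_tip in the frame of vise between 0.099 and 0.111 m), for 0.05 s.
At the end, for the whole second after the job is handed in: The arm has swung down (over 1 rad), the pin is at least 20 mm back, and the drift lies at rest in the rack's notches: axis 34 to 46 mm above the table, along the rack's x within 0.12 rad, within 20 mm of the middle lengthways and 75 mm crossways (value of joint swing above 1 rad and value of joint lock_pin above 0.02 m and z of drift in the frame of rack between 0.034 and 0.046 m and x of drift in the frame of rack between -0.02 and 0.02 m and y of drift in the frame of rack between -0.075 and 0.075 m and angle between the x axis of drift and the x axis of rack, either way round below 0.12 rad and linear speed of drift below 0.03 m/s); the robot touches nothing.
It fails at once if the drift is pressed on the work or the vise with over 30 N (contact force between drift and vise above 30 N).
It fails at once if another punch is shifted by over 15 mm (distance of any of centre_punch, chisel from where it was at the start of the episode above 0.015 m).
It also fails if it takes over 67 s, if anything falls off the work surface, if the arm or the gripper's body presses on something with over 40 N, if the wrist force passes 120 N, or if a joint passes its speed limit or range.

### The arm

A 6-joint arm with a two-finger parallel gripper is mounted at the origin on the work surface. World frame = base frame: x ahead of the robot, y to its left, z up, the work surface at z = 0. Lengths are in m, angles in rad, forces in N, time in s.
With the tool pointing down it reaches from about 0.35 to 0.775 m from the base axis. Payload 7.3 kg.
Tool frame: the origin (TCP) lies between the finger pads; the fingertips stand 25 mm ahead of it and the grasp point (between the pads) lies 6 mm ahead of it; y points along the fingers, z is the direction in which the jaws open and shut, and the axes are right-handed (so a half turn about y gives the same grasp; the last joint's range is limited). The gripper opens to 92 mm and grips with 3 to 60 N. Pads are 19 mm wide; open, the fingers measure 130 mm over their backs; the gripper's body (75 mm by 190 mm) begins 47 mm behind the grasp point.
Start: joints at [-0.146, 0.342, 1.524, -0, 1.275, -0.146], TCP at [0.525, 0, 0.252] pointing down, gripper open.
Joint ranges: [-2.53, 2.53], [-0.77, 2.02], [0.04, 2.7], [-1, 4.14], [0.28, 2.66], [-3.11, 3.11]. Speed limits (rad/s): [2.57, 2.57, 3.14, 3.14, 3.14, 3.14].

### API

Orientations are given as [roll, pitch, yaw] about the fixed x, y, z axes, in that order (R = Rz(yaw) Ry(pitch) Rx(roll)).
In Python, from cell import sensors, read_camera, hand_in gives the robot as it stands. The module is installed in compiled form; this text tells all that it offers.
- The arm moves only by the tool send_rows, never from a script. Its argument "motion" is a list that holds one entry, the list of rows, each a list of 4 numbers: the shift along the tool's x, y, z in m, then the turn about the tool's y in degrees. In form: [[[tx, ty, tz, twist], ...]]. A call has 1 to 8 rows; each row is the pose to reach, as a shift and turn from the pose measured when the call began, along the tool's axes at that moment; what a row does not reach only later rows make up. A row lasts 1/10 s, in which the tool goes at most 50 mm and 8.59 degrees, less where a joint would pass 70% of its speed; a pose out of reach is approached as far as the arm can. A call with a gripper value outside its range is refused whole. "gripper" is the opening, from 0 (shut) to 1 (fully open), set as the call begins (left out, the last holds). The fingers move at their own pace and stop on an object; "grip_force" is the grip in N (left out, the last holds). Time passes only in rows, so rows that repeat a pose let the fingers close. It gives the time, the measured TCP pose, the force and the opening at its end, in the units of the state.
- sensors.observe(): the state, without advancing time (a new reading comes with each control period).
- read_camera(name): name is "scene" or "side" or "wrist"; returns a dict with "frame" (384x512x3 uint8, red, green, blue), "fx", "fy", "cx", "cy" (pixels), "extrinsics" (4x4, takes a point from world to camera coordinates). Camera axes: x right, y up, looking along -z (the intrinsics and any distortion apply to the point x, -y, -z); pixel columns grow to the right and rows downward; lengths in m; the calibration is good to about 2 mm. A picture is of the moment at which its call begins. There is no depth.
- hand_in(): hands the job in, once; it reports no verdict.
The state is a dict: "time": time; "qpos": joint angles; "qvel": joint speeds; "joint_efforts": joint torques, N m; "tool_pos": TCP position; "tool_rot": TCP orientation; "contact_force": force on the tool from outside, world axes, zero at the start; "torque": the same for the moment, N m; "opening": finger opening in m.
Only numpy, scipy, OpenCV 4.12 (cv2) and the standard library are available. Lean on these libraries where they do the work, as an engineer would, in place of code of your own. Each camera call takes 0.05 s, during which the arm holds its last target.

## Working session

There is one attempt and no reset: what is moved stays moved. The work goes in short steps, Python scripts to look and compute and a tool call to move; the robot and the scene stay as the last step left them, time stands still between calls to the robot, and variables do not carry over. Pictures are saved under pics/ and viewed, and the job is handed in when it is done.

Besides the shell and the picture viewer there is one more tool, called after "Call:" as name([rows], argument=value, ...), one row to a line, values as JSON. send_rows: Moves the arm, as the interface text tells. Its arguments: {"type":"object","properties":{"motion":{"type":"array"},"gripper":{"type":"number"},"grip_force":{"type":"number"}},"required":["motion"]}

```bash
mkdir -p pics; ls
python3 - <<'E'
from cell import sensors, read_camera
import cv2,numpy as np
s=sensors.observe()
print({k:np.round(v,3).tolist() for k,v in s.items()})
for n in ("scene","side","wrist"):
    c=read_camera(n); cv2.imwrite(f"pics/{n}0.png",c["frame"][:,:,::-1]); np.savez(f"{n}0.npz",**c)
    print(n,c["fx"],c["fy"],c["cx"],c["cy"],[k for k in c]);print(np.round(c["extrinsics"],3))
E
```

```text
pics
{'time': 0.0, 'qpos': [-0.146, 0.343, 1.525, 0.0, 1.275, -0.146], 'qvel': [-0.001, -0.0, 0.0, 0.0, -0.0, -0.0], 'joint_efforts': [0.001, -43.125, -24.422, 0.072, 0.056, -0.0], 'tool_pos': [0.525, 0.0, 0.251], 'tool_rot': [-1.572, 0.0, -1.571], 'contact_force': [-0.538, -0.109, 0.36], 'torque': [0.028, -0.001, -0.026], 'opening': 0.092}
scene 458.85662921351513 458.85662921351513 244.34403072916376 185.03281026318368 ['frame', 'fx', 'fy', 'cx', 'cy', 'extrinsics']
[[ 0.08   0.997  0.018 -0.104]
 [-0.693  0.042  0.72   0.246]
 [ 0.716 -0.07   0.694 -1.314]
 [ 0.     0.     0.     1.   ]]
side 356.50103383599946 356.50103383599946 250.83697576993117 188.92179969893633 ['frame', 'fx', 'fy', 'cx', 'cy', 'extrinsics']
[[-0.947 -0.321 -0.001  0.44 ]
 [ 0.242 -0.716  0.655 -0.102]
 [-0.211  0.62   0.755 -0.743]
 [ 0.     0.     0.     1.   ]]
wrist 325.2630685759124 325.2630685759124 255.33907035081947 190.74369698539167 ['frame', 'fx', 'fy', 'cx', 'cy', 'extrinsics']
[[ 1.    -0.001 -0.002 -0.525]
 [ 0.001  0.952 -0.307  0.038]
 [ 0.002  0.307  0.952 -0.392]
 [ 0.     0.     0.     1.   ]]
```

View pics/scene0.png

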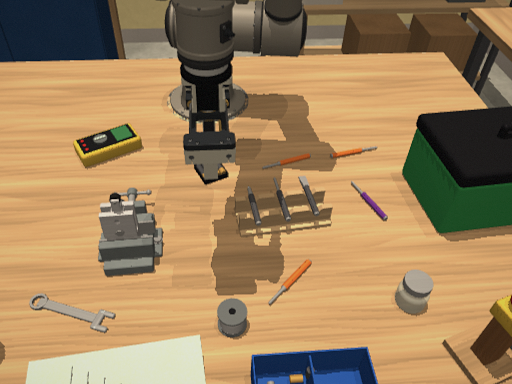

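View pics/side0.png

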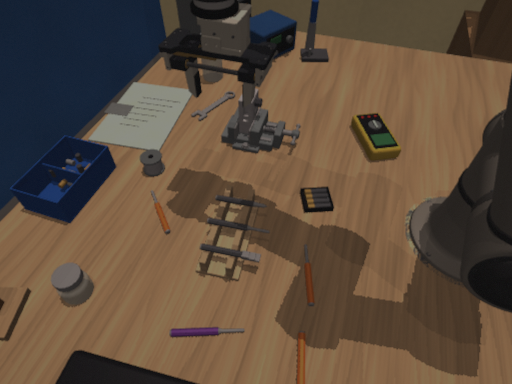

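View pics/wrist0.png

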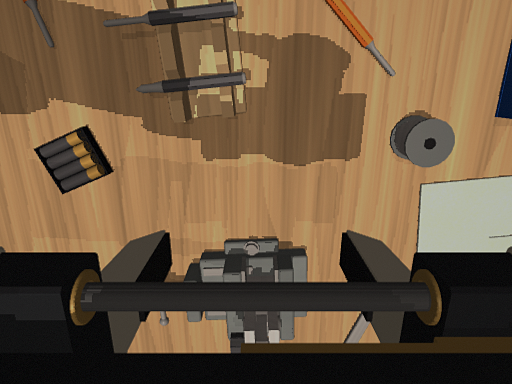

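```bash
cat > h.py <<'E'
import numpy as np,cv2
from cell import sensors, read_camera
def proj(c,P):
    P=np.atleast_2d(P); E=c["extrinsics"]; q=P@E[:3,:3].T+E[:3,3]
    return np.c_[c["fx"]*q[:,0]/-q[:,2]+c["cx"], c["fy"]*-q[:,1]/-q[:,2]+c["cy"]]
def ray(c,u,v):
    E=c["extrinsics"];R=E[:3,:3];d=R.T@np.array([(u-c["cx"])/c["fx"],-(v-c["cy"])/c["fy"],-1.]);o=-R.T@E[:3,3]
    return o,d/np.linalg.norm(d)
def onz(c,u,v,z):
    o,d=ray(c,u,v); return o+d*(z-o[2])/d[2]
def tri(obs):
    A=np.zeros((3,3));b=np.zeros(3)
    for c,u,v in obs:
        o,d=ray(c,u,v);M=np.eye(3)-np.outer(d,d);A+=M;b+=M@o
    p=np.linalg.solve(A,b);return p,[np.round(proj(c,p)[0]-[u,v],1).tolist() for c,u,v in obs]
def snap(n,tag):
    c=read_camera(n);np.savez(f"{n}{tag}.npz",**c);cv2.imwrite(f"pics/{n}{tag}.png",c["frame"][:,:,::-1]);return c
def load(f): return dict(np.load(f+".npz"))
def crop(c,x0,y0,x1,y1,k,fn):
    cv2.imwrite("pics/"+fn,cv2.resize(np.ascontiguousarray(c["frame"][y0:y1,x0:x1,::-1]),None,fx=k,fy=k,interpolation=cv2.INTER_CUBIC))
E
python3 - <<'E'
from h import *
c=load("scene0")
crop(c,220,165,350,245,6,"a1.png");crop(c,85,175,175,280,5,"a2.png")
s=load("side0");crop(s,190,180,290,280,6,"a3.png")
for u,v in((283,200),(254,206),(309,196)): print(onz(c,u,v,.04).round(3))
print(onz(c,130,235,.06).round(3))
E
```

```text
[0.451 0.149 0.04 ]
[0.465 0.086 0.04 ]
[0.443 0.207 0.04 ]
[ 0.544 -0.159  0.06 ]
```

View pics/a1.png

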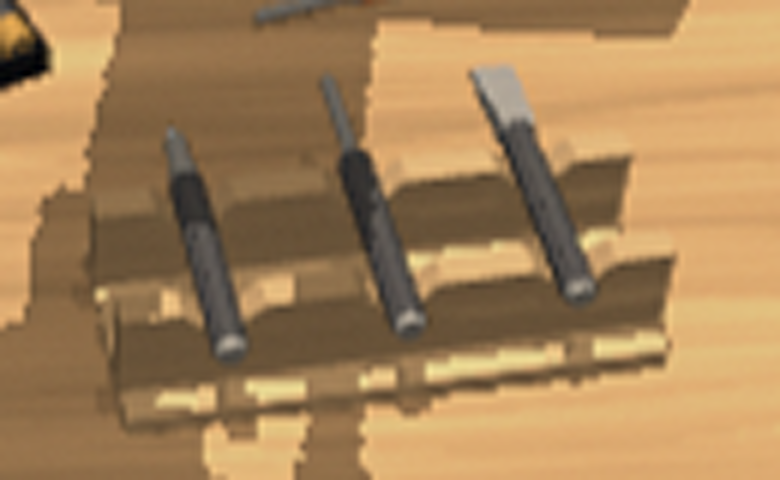

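View pics/a2.png

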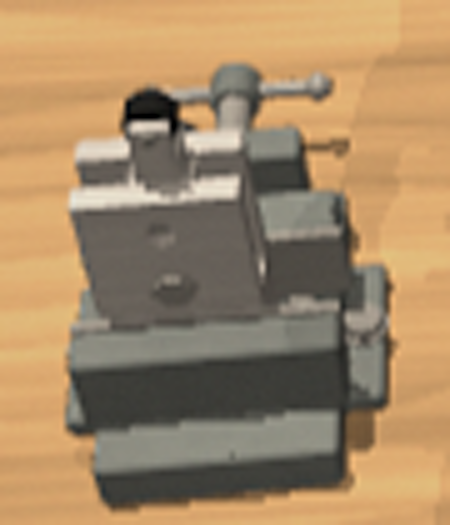

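View pics/a3.png

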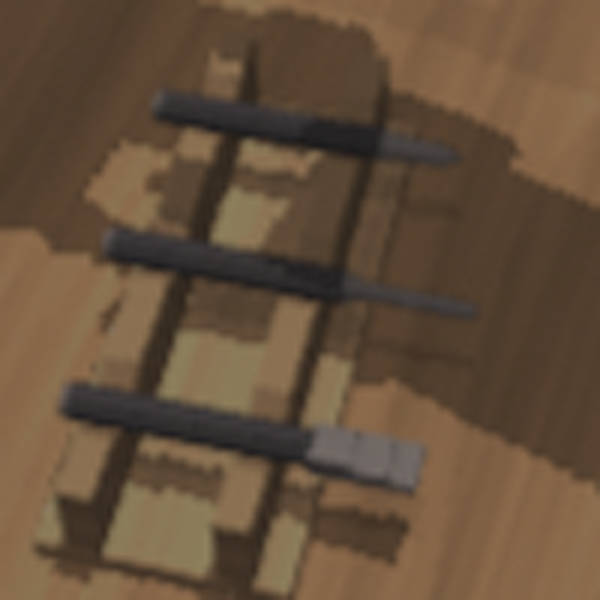

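Scene punch candidates are the centre punch at (254,206), with its short cone, the drift at (283,200), with its long thin straight tip, and the chisel at (309,196), with its flat bright blade. The middle one is the drift: both crops show the thin straight tip. The bore shows at about scene (117,222), with the pivot below it. I'll move above the rack, with the jaws turned across y.

Call:
send_rows([
  [[-0.03,0,-0.01,8.5],[-0.06,0,-0.02,17],[-0.09,0,-0.03,25.5],[-0.12,0,-0.035,34],[-0.148,0,-0.035,42.5],[-0.148,0,-0.035,51],[-0.148,0,-0.035,59.5],[-0.148,0,-0.035,68]],
])

```text
time: 0.95
tool_pos: [0.4895, 0.1484, 0.2509]
tool_rot: [-1.572, -0.002, -2.763]
contact_force: [-0.9, -0.2, -0.6]
opening: 0.0916
```

Call:
send_rows([
  [[0,0,0,8.5],[0,0,0,17],[0,0,0,32],[0,0,0,32],[0,0,0,32]],
], gripper=0.35)

```text
time: 1.45
tool_pos: [0.4893, 0.1484, 0.2507]
tool_rot: [-1.57, -0.002, 2.961]
contact_force: [-0.6, -0.2, 0.1]
opening: 0.0561
```

Run:
```python
from h import *
c=snap("wrist","1");s=sensors.observe();print(s["time"],s["tool_pos"],s["tool_rot"],s["opening"])
cv2.imwrite("pics/w1b.png",cv2.resize(c["frame"][:,:,::-1],None,fx=1.5,fy=1.5))
```

```text
1.5 [0.48934277 0.14841038 0.25072919] [-1.57034680e+00 -2.33256388e-03  2.96432537e+00] 0.05212565782283481
```

View pics/w1b.png

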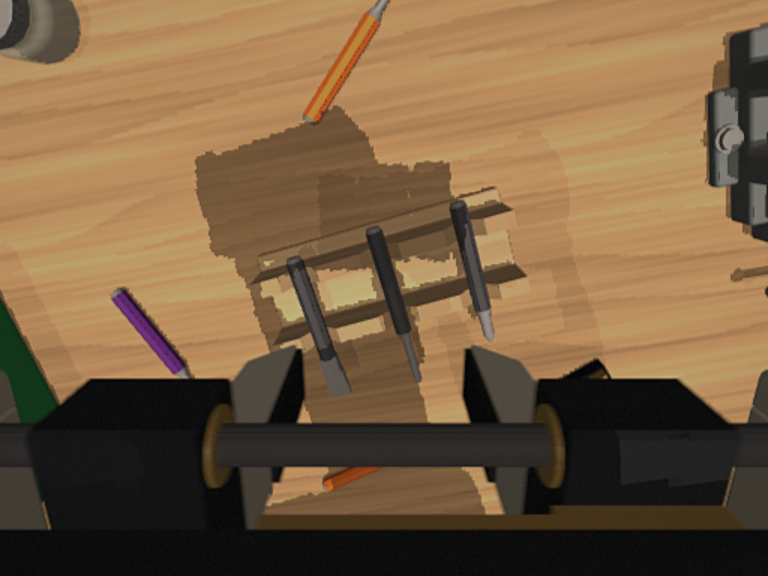

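Run:
```python
from h import *
c=load("wrist1")
crop(c,225,140,355,265,6,"w1c.png")
```

```text
(no output)
```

View pics/w1c.png

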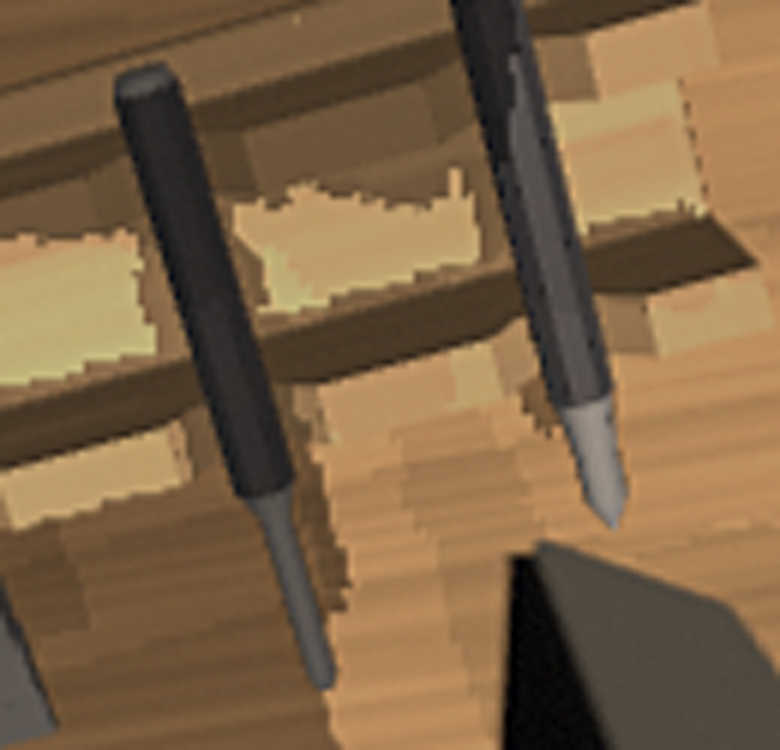

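Run:
```python
from h import *
c=load("wrist1");sc=load("scene0");sd=load("side0")
f=lambda u,v:(225+u/6-.4,140+v/6-.4)
P={}
for n,p in dict(tail=(148,88),sh=(265,495),tip=(322,685),cpsh=(582,400),cptip=(616,522)).items():
    P[n]=onz(c,*f(*p),.04);print(n,P[n].round(4))
a=P['tip']-P['tail'];print("len",np.linalg.norm(a),"yaw of +x",np.degrees(np.arctan2(-a[1],-a[0])))
o=P['tail']+a/np.linalg.norm(a)*.04;print("origin",o)
t2=[(sc,220+410/6-.4,165+322/6-.4),(sd,190+110/6-.4,180+243/6-.4),(c,*f(148,88))]
print(tri(t2))
t3=[(sc,220+328/6-.4,165+80/6-.4),(sd,190+474/6-.4,180+313/6-.4),(c,*f(322,685))]
print(tri(t3))
```

```text
tail [0.5041 0.1517 0.04  ]
sh [0.4227 0.1445 0.04  ]
tip [0.3805 0.1403 0.04  ]
cpsh [0.431  0.0827 0.04  ]
cptip [0.4049 0.0792 0.04  ]
len 0.12418850642532436 yaw of +x 5.300320773570743
origin [0.46430944 0.14802989 0.04      ]
(array([0.50410151, 0.152295  , 0.03979326]), [[0.1, 0.3], [0.3, -0.3], [-0.5, 0.1]])
(array([0.37962789, 0.14004633, 0.03804484]), [[0.0, -0.1], [-0.0, 0.1], [0.2, -0.2]])
```

Call:
send_rows([
  [[0.008,0.03,0.002,-8],[0.0245,0.06,0.0048,-15.7],[0.0245,0.1,0.0048,-15.7],[0.0245,0.14,0.0048,-15.7],[0.0245,0.15,0.0048,-15.7],[0.0245,0.15,0.0048,-15.7]],
])

```text
time: 2.1
tool_pos: [0.4634, 0.1479, 0.0999]
tool_rot: [-1.571, -0.006, -3.043]
contact_force: [0.1, -0.1, 0.7]
opening: 0.0323
```

Run:
```python
from h import *
c=snap("wrist","2");s=sensors.observe();print(s["time"],s["tool_pos"],s["tool_rot"],s["opening"],s["contact_force"])
sc=snap("scene","2")
sd=snap("side","2");crop(sd,170,150,310,290,4,"s2c.png")
```

```text
2.15 [0.46449441 0.14806759 0.1013212 ] [-1.57099609e+00 -2.38907434e-03 -3.04356129e+00] 0.03205533051409949 [0.61754145 0.06410769 0.23556916]
```

View pics/wrist2.png

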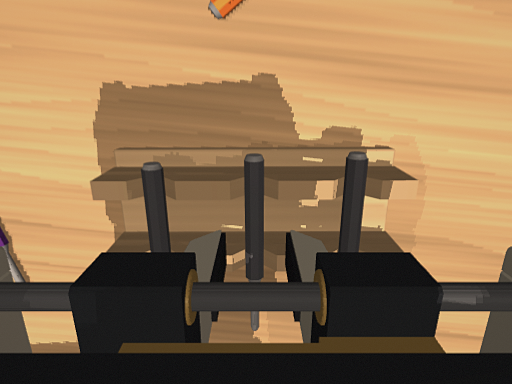

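View pics/s2c.png

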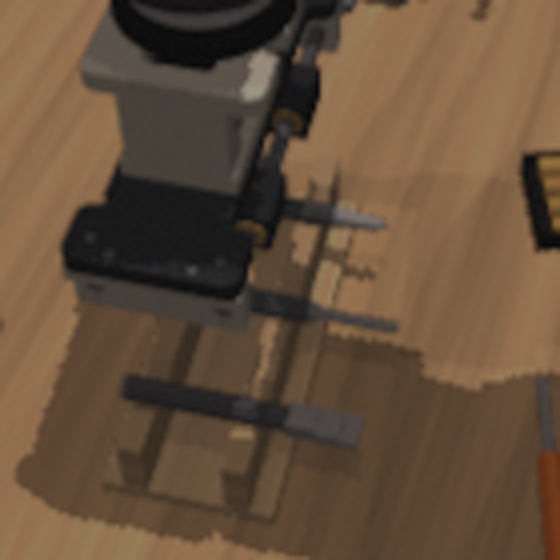

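Run:
```python
from h import *
c=load("wrist2")
for v in (160,): print("tail",onz(c,254,v,.04).round(4))
a=np.radians(5.5);ex=np.array([np.cos(a),np.sin(a),0])
o=np.array([.4643,.148,.046])
for d in (31,19,-19,-31): print(d,proj(c,o+ex*d/1000)[0].round(1))
for d in (43,-43): print(d,proj(c,o+ex*d/1000-[0,0,.046])[0].round(1))
crop(c,90,130,420,350,2.4,"w2c.png")
```

```text
tail [0.5044 0.152  0.04  ]
31 [254.3 177.6]
19 [254.3 196.6]
-19 [254.2 252.5]
-31 [254.2 268.8]
43 [254.5 143.9]
-43 [254.4 250.9]
```

View pics/w2c.png

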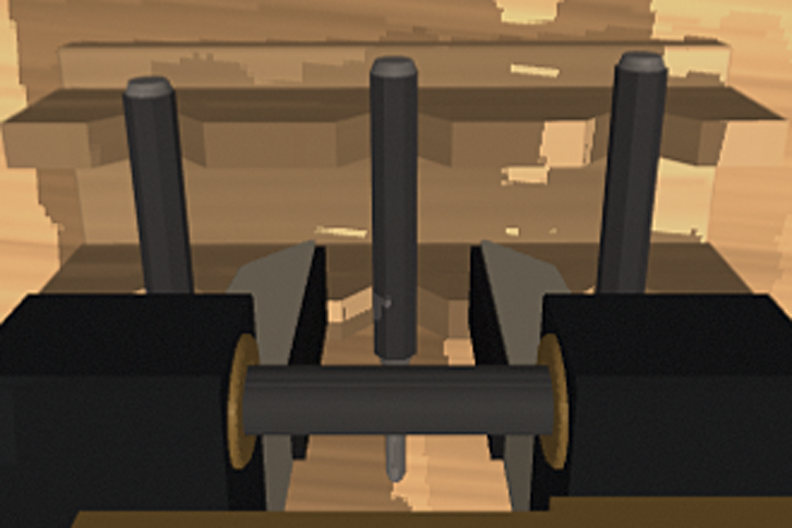

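Call:
send_rows([
  [[0,0.02,0,0],[0,0.04,0,0],[0,0.054,0,0],[0,0.0545,0,0],[0,0.0545,0,0]],
])

```text
time: 2.75
tool_pos: [0.4664, 0.1484, 0.0493]
tool_rot: [-1.571, 0.003, -3.044]
contact_force: [-0.5, -0.2, 0.0]
opening: 0.0324
```

Call:
send_rows([
  [[0,0,0,0],[0,0,0,0],[0,0,0,0],[0,0,0,0],[0,0,0,0]],
], gripper=0, grip_force=50)

```text
time: 3.25
tool_pos: [0.4668, 0.149, 0.0501]
tool_rot: [-1.572, 0.005, -3.044]
contact_force: [-1.2, 5.8, 6.0]
opening: 0.0112
```

Run:
```python
from h import *
s=sensors.observe();print(s["time"],s["tool_pos"],s["tool_rot"],s["opening"],s["contact_force"])
```

```text
3.25 [0.466826  0.1490269 0.050072 ] [-1.57213527  0.00468388 -3.04390046] 0.011234929368561717 [-1.1688437   5.79258744  6.04665847]
```

Call:
send_rows([
  [[0,-0.01,0,0],[0,-0.03,0,0],[0,-0.06,0,0],[0,-0.1,0,0],[0,-0.14,0,0],[0,-0.17,0,0],[0,-0.17,0,0],[0,-0.17,0,0]],
])

```text
time: 4.05
tool_pos: [0.4658, 0.1485, 0.2205]
tool_rot: [-1.572, 0.006, -3.044]
contact_force: [-0.9, 1.1, -0.8]
opening: 0.0108
```

Run:
```python
from h import *
s=sensors.observe();print(s["time"],s["tool_pos"],s["tool_rot"],s["opening"],s["contact_force"])
c=snap("wrist","3");sd=snap("side","3");sc=snap("scene","3")
crop(c,180,130,330,350,3,"w3c.png");crop(sc,60,150,330,300,2.9,"sc3c.png")
```

```text
4.05 [0.46584737 0.14849188 0.22048602] [-1.57181532  0.00552799 -3.0439691 ] 0.01075473348946335 [-0.87637999  1.10413731 -0.7541804 ]
```

View pics/w3c.png

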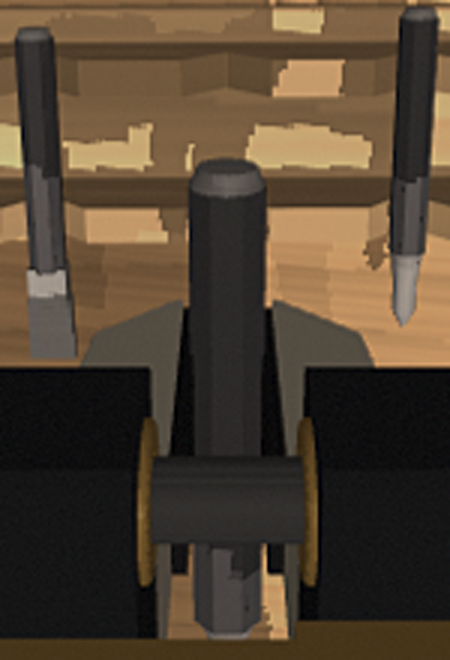

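View pics/sc3c.png

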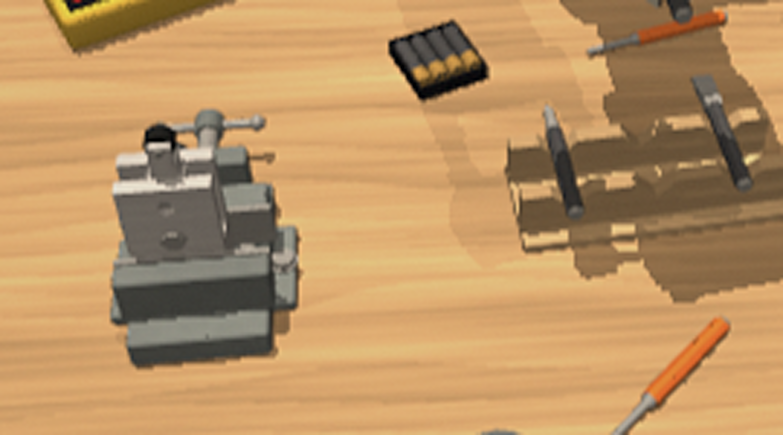

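View pics/side3.png

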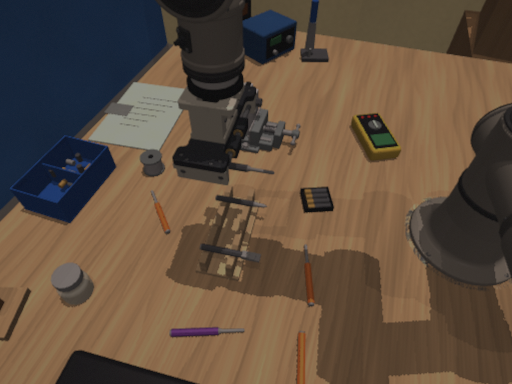

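Run:
```python
from h import *
c=load("scene0")
for n in("scene3","side3"):
    E=load(n)["extrinsics"];print(n,(-E[:3,:3].T@E[:3,3]).round(3))
crop(load("scene3"),95,185,145,245,12,"v3.png")
f=lambda u,v:(85+u/5-.4,175+v/5-.4)
L=onz(c,*f(73,209),.122);R=onz(c,*f(243,196),.122);b=onz(c,*f(161,235),.105)
d=R-L;print(L,R,b,np.linalg.norm(d),np.degrees(np.arctan2(-d[0],d[1])))
```

```text
scene3 [1.12e+00 1.00e-03 7.37e-01]
side3 [0.284 0.53  0.629]
[ 0.55008579 -0.20287551  0.122     ] [ 0.54758103 -0.14309387  0.122     ] [ 0.54922521 -0.17491126  0.105     ] 0.05983409095410732 2.3992077195692305
```

View pics/v3.png

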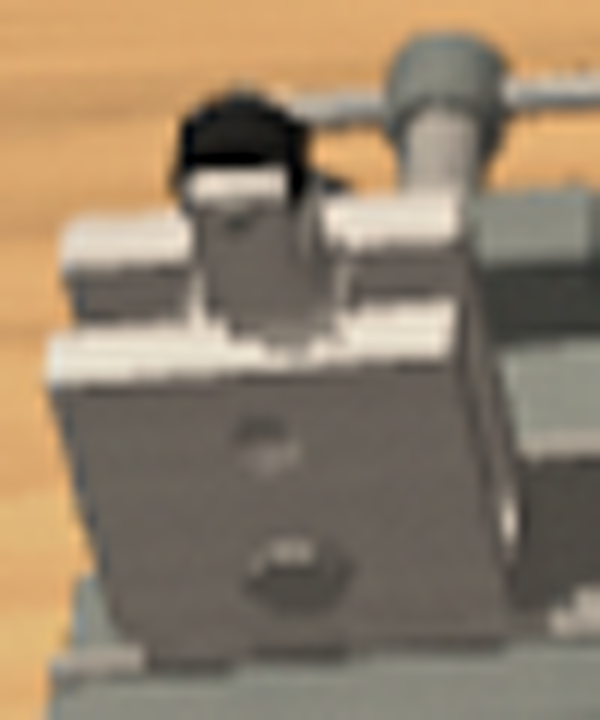

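Call:
send_rows([
  [[-0.01,0,0.035,0],[-0.02,0,0.08,0],[-0.035,0,0.125,1],[-0.05,0,0.17,2],[-0.06,0,0.215,3.2],[-0.07,0,0.26,3.2],[-0.081,0,0.293,3.2],[-0.081,0,0.293,3.2]],
])

```text
time: 5.0
tool_pos: [0.5749, -0.1395, 0.2163]
tool_rot: [-1.572, -0.001, -3.104]
contact_force: [-0.3, 0.1, -1.5]
opening: 0.011
```

Call:
send_rows([
  [[0,0,0,0],[0,0,0,0]],
])

```text
time: 5.2
tool_pos: [0.5741, -0.1388, 0.215]
tool_rot: [-1.573, -0.003, -3.104]
contact_force: [-1.0, 0.3, -0.5]
opening: 0.0111
```

Run:
```python
from h import *
s=sensors.observe();print(s["time"],s["tool_pos"],s["tool_rot"],s["opening"],s["contact_force"])
c=snap("wrist","4")
cv2.imwrite("pics/w4b.png",cv2.resize(c["frame"][:,:,::-1],None,fx=1.5,fy=1.5))
```

```text
5.2 [ 0.57408298 -0.13881745  0.21497101] [-1.57273321 -0.0033087  -3.10421398] 0.01107716918349828 [-1.03350163  0.29518583 -0.45041367]
```

View pics/w4b.png

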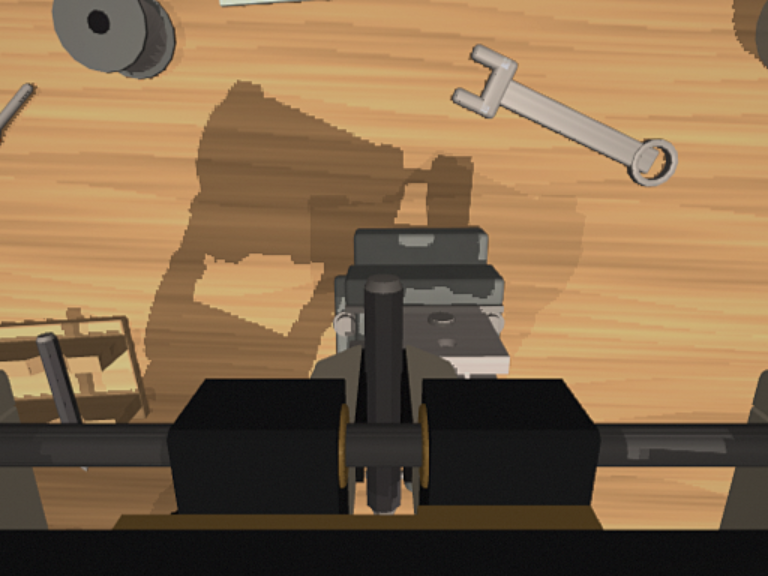

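Run:
```python
from h import *
c=load("wrist4");crop(c,220,170,350,260,6,"w4c.png")
```

```text
(no output)
```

View pics/w4c.png

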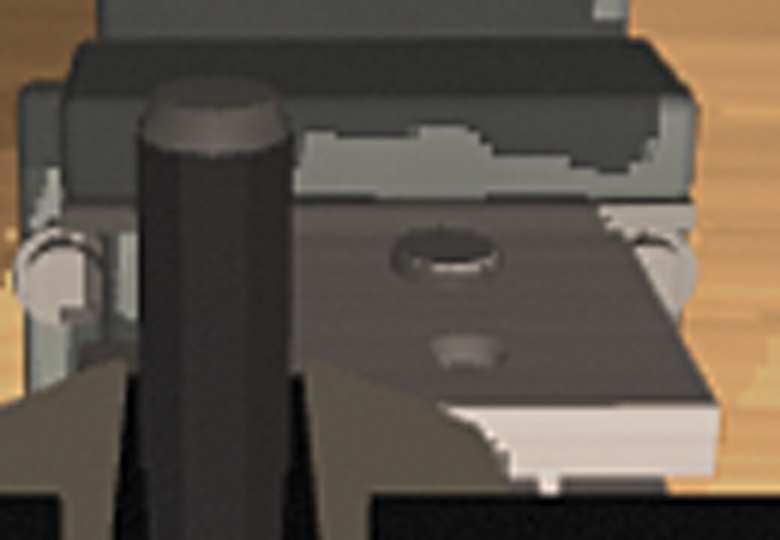

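Run:
```python
from h import *
c=load("wrist4");sc=load("scene0")
f=lambda u,v:(220+u/6-.42,170+v/6-.42)
b=onz(c,*f(468,351),.105);print("bore",b)
R=onz(c,*f(715,404),.122);L=onz(c,*f(420,404),.122);d=L-R;print("corner -y",R,L,np.degrees(np.arctan2(-d[0],d[1])))
print("edges",onz(c,*f(431,351),.105)-onz(c,*f(505,351),.105))
# jaw edges z=.06
A=onz(c,*f(65,98),.06);B=onz(c,*f(690,98),.06);d=A-B;print("jaw",A,B,np.linalg.norm(d),np.degrees(np.arctan2(-d[0],d[1])))
print("tri",tri([(c,*f(468,351)),(sc,116.75,221.5)]))
print("tricorner",tri([(c,*f(715,404)),(sc,85+73/5-.4,175+209/5-.4)]))
```

```text
bore [ 0.54894221 -0.17452086  0.105     ]
corner -y [ 0.55046406 -0.20383099  0.122     ] [ 0.54905912 -0.16632658  0.122     ] 2.1453328397822573
edges [-3.74873161e-04  1.00272597e-02  2.77555756e-17]
jaw [ 0.56876069 -0.11622991  0.06      ] [ 0.57232486 -0.2124429   0.06      ] 0.09627898542752726 2.1215303535840015
tri (array([ 0.54909117, -0.17473318,  0.10519281]), [[0.3, -0.1], [0.1, -0.0]])
tricorner (array([ 0.55100437, -0.20301722,  0.12307452]), [[-0.6, -0.1], [-0.3, -0.0]])
```

Call:
send_rows([
  [[-0.035,0,0.012,0],[-0.075,0,0.03,0],[-0.091,0,0.035,0],[-0.091,0.03,0.035,0],[-0.091,0.07,0.035,0],[-0.091,0.1,0.035,0],[-0.091,0.1,0.035,0],[-0.091,0.1,0.035,0]],
])

```text
time: 6.05
tool_pos: [0.6665, -0.1688, 0.1158]
tool_rot: [-1.573, -0.003, -3.102]
contact_force: [0.3, 0.6, 0.4]
opening: 0.0109
```

Run:
```python
from h import *
s=sensors.observe();print(s["time"],s["tool_pos"],s["tool_rot"],s["opening"],s["contact_force"])
c=snap("wrist","5");sc=snap("scene","5");sd=snap("side","5")
crop(sc,80,170,200,290,5,"sc5c.png");crop(sd,190,80,310,180,6,"sd5c.png")
```

```text
6.05 [ 0.66646225 -0.16881197  0.11584562] [-1.57262675e+00 -2.61665320e-03 -3.10222945e+00] 0.010882931006594385 [0.28961392 0.56774354 0.35719233]
```

View pics/sc5c.png

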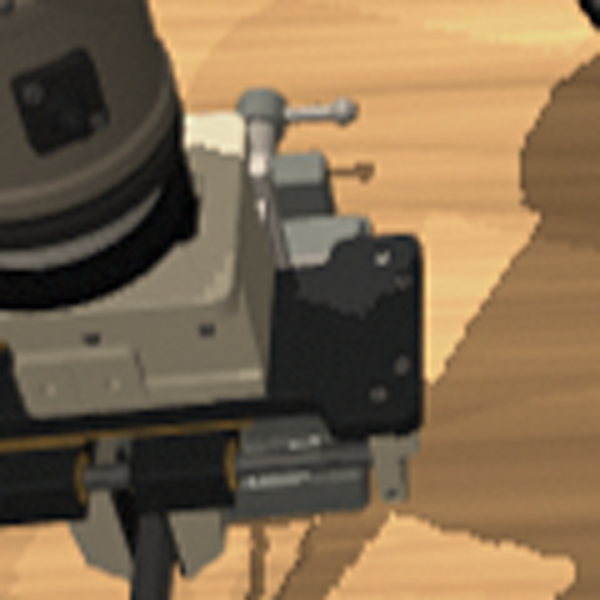

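View pics/sd5c.png

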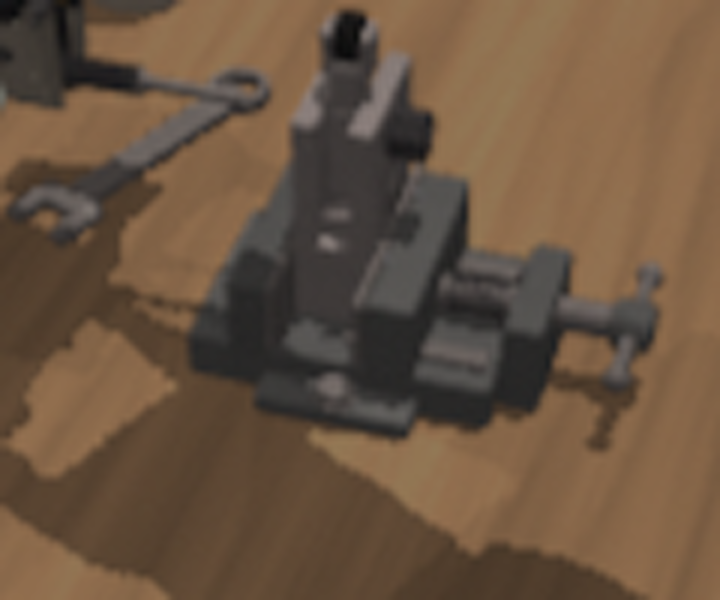

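View pics/wrist5.png

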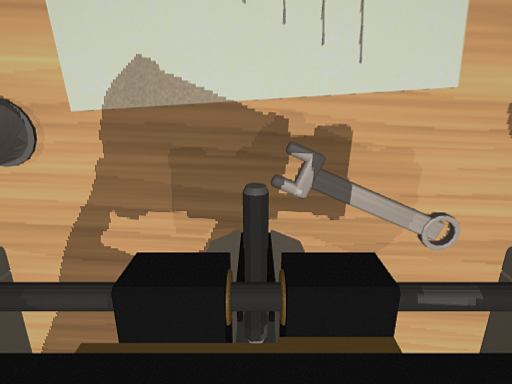

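Run:
```python
from h import *
c=load("wrist5");sd=load("side5")
crop(sd,190,80,240,110,15,"sd5d.png");crop(c,215,175,305,350,4,"w5d.png")
```

```text
(no output)
```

View pics/sd5d.png

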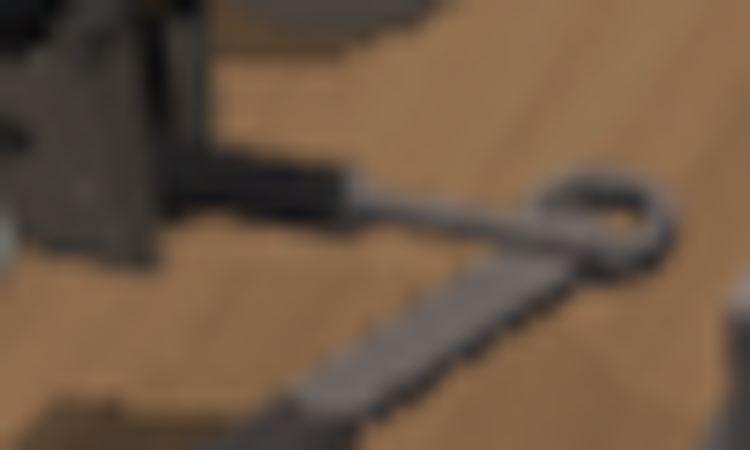

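View pics/w5d.png

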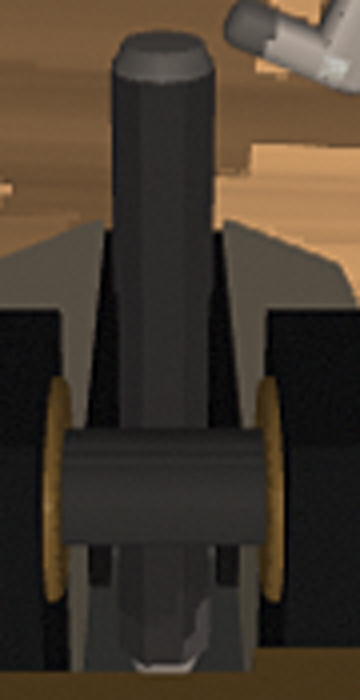

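Run:
```python
from h import *
c=load("wrist5");sd=load("side5")
T=np.array([.66646,-.16881,.11585]);yaw=np.pi-3.10223
ex=np.array([np.cos(yaw),np.sin(yaw),0]);ny=np.array([-ex[1],ex[0],0])
f=lambda u,v:(215+u/4-.4,175+v/4-.4);g=lambda u,v:(190+u/15-.47,80+v/15-.47)
for z in(.103,.106,.109):
    p=onz(c,*f(163,44),z);print("tail",z,p.round(4),"lat",((p-T)@ny).round(4),"long",((p-T)@ex).round(4), "mid lat",((onz(c,*f(165,400),z+.006)-T)@ny).round(4),"front",((onz(c,*f(164,640),z+.006)-T)@ny).round(4))
for lat in(-.001,0,.001):
    for n,q in dict(sh=(345,192),tip=(612,240)).items():
        o,d=ray(sd,*g(*q));t=((T-o)@ny+lat)/(d@ny);p=o+t*d;print(lat,n,p.round(4),"long",((p-T)@ex).round(4),"dz",(p-T)[2].round(4))
print(np.degrees(yaw))
```

```text
tail 0.103 [ 0.7062 -0.1679  0.103 ] lat -0.0006 long 0.0398 mid lat -0.0009 front -0.0007
tail 0.106 [ 0.7072 -0.1679  0.106 ] lat -0.0007 long 0.0407 mid lat -0.0009 front -0.0007
tail 0.109 [ 0.7081 -0.1678  0.109 ] lat -0.0007 long 0.0416 mid lat -0.0009 front -0.0007
-0.001 sh [ 0.6243 -0.1715  0.1094] long -0.0422 dz -0.0064
-0.001 tip [ 0.577  -0.1733  0.1091] long -0.0895 dz -0.0068
0 sh [ 0.6239 -0.1705  0.1101] long -0.0426 dz -0.0057
0 tip [ 0.5766 -0.1723  0.1098] long -0.0899 dz -0.006
0.001 sh [ 0.6234 -0.1695  0.1109] long -0.0431 dz -0.005
0.001 tip [ 0.5762 -0.1714  0.1105] long -0.0903 dz -0.0053
2.255313921130622
```

Run:
```python
from h import *
sd=load("side5")
for z in (.122,): print((proj(sd,[[.5482,-.1434,z],[.5505,-.2034,z],[.5482-.034,-.1434-.0013,z]])))
crop(sd,230,80,275,140,12,"sd5e.png")
```

```text
[[236.87552141 100.0740039 ]
 [244.28098753  86.475615  ]
 [250.4574391  102.4680996 ]]
```

View pics/sd5e.png

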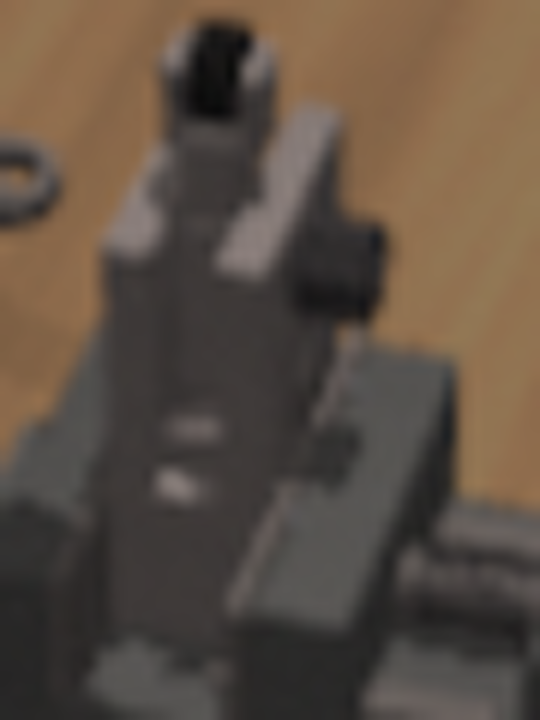

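Run:
```python
from h import *
sd=load("side3");crop(sd,220,155,280,180,13,"sd3d.png");sc=load("scene3");crop(sc,230,100,340,170,7,"sc3d.png")
```

```text
(no output)
```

View pics/sd3d.png

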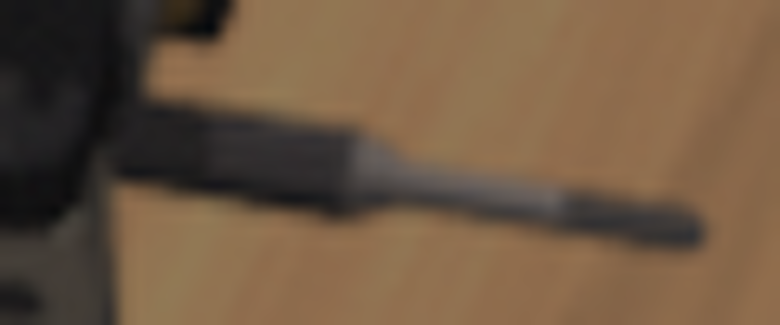

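View pics/sc3d.png

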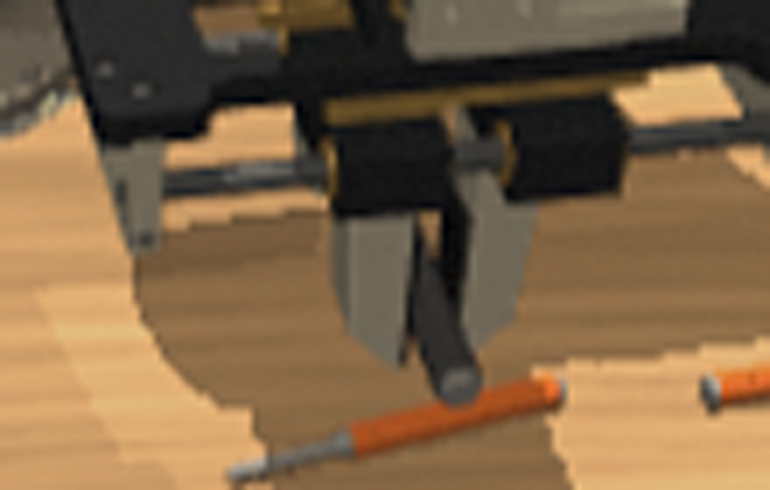

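Run:
```python
from h import *
sd=load("side3");sc=load("scene3");w=load("wrist3")
T=np.array([.46585,.14849,.22049]);yaw=np.pi-3.04397
ex=np.array([np.cos(yaw),np.sin(yaw),0]);ny=np.array([-ex[1],ex[0],0])
for lat in(-.0015,-.0007,0):
    for n,(c,u,v) in dict(sh=(sd,246.85,167.8),tip=(sd,273.15,172.1)).items():
        o,d=ray(c,u,v);t=((T-o)@ny+lat)/(d@ny);p=o+t*d;print(lat,n,p.round(4),"long",((p-T)@ex).round(4),"dz",(p-T)[2].round(4))
p,r=tri([(sc,295.,154.6),(w,255.6,187.)]);print("tail",p,r,((p-T)@ex).round(4),((p-T)@ny).round(4),(p-T)[2])
```

```text
-0.0015 sh [0.4226 0.1427 0.2083] long -0.0436 dz -0.0122
-0.0015 tip [0.3788 0.1385 0.2085] long -0.0876 dz -0.012
-0.0007 sh [0.4223 0.1435 0.2091] long -0.0438 dz -0.0114
-0.0007 tip [0.3786 0.1392 0.2093] long -0.0877 dz -0.0112
0 sh [0.4221 0.1442 0.2099] long -0.044 dz -0.0106
0 tip [0.3785 0.1399 0.2101] long -0.0878 dz -0.0104
tail [0.50550939 0.15080872 0.21104349] [[0.4, 0.1], [1.6, 0.8]] 0.0397 -0.0016 -0.009446511584894762
```

Run:
```python
from h import *
from scipy.spatial.transform import Rotation as Ro
D={"0":([.525,0,.251],[-1.572,0,-1.571]),"1":([.48934,.14841,.25073],[-1.57035,-.00233,2.96433]),"2":([.46449,.14807,.10132],[-1.571,-.00239,-3.04356]),"3":([.46585,.14849,.22049],[-1.57182,.00553,-3.04397]),"4":([.57408,-.13882,.21497],[-1.57273,-.00331,-3.10421]),"5":([.66646,-.16881,.11585],[-1.57263,-.00262,-3.10223])}
for k,(t,r) in D.items():
    E=load("wrist"+k)["extrinsics"];cp=-E[:3,:3].T@E[:3,3];R=Ro.from_euler("xyz",r).as_matrix()
    print(k,(R.T@(cp-t)).round(4),Ro.from_matrix(E[:3,:3]@R).as_rotvec().round(4))
s=sensors.observe();print(s["tool_pos"],s["qpos"])
```

```text
0 [-0.083  -0.1327  0.0002] [-0.9766  1.3398 -0.9762]
1 [-0.0844 -0.1325  0.0009] [-0.9774  1.3371 -0.9733]
2 [-0.0835 -0.1309  0.0008] [-0.9737  1.3414 -0.9733]
3 [-0.0842 -0.1326  0.0008] [-0.9762  1.3398 -0.9756]
4 [-0.0842 -0.1326  0.0008] [-0.9761  1.3399 -0.9756]
5 [-0.0842 -0.1326  0.0008] [-0.9761  1.3398 -0.9756]
[ 0.66749837 -0.16980202  0.11801631] [-3.60518185e-01  7.54935838e-01  1.18542728e+00  6.59048473e-04
  1.19971857e+00  1.17143048e+00]
```

Call:
send_rows([
  [[0,0.0033,-0.0005,0],[0,0.0033,-0.0005,0],[0,0.0033,-0.0005,0],[0,0.0033,-0.0005,0],[0,0.0033,-0.0005,0],[0,0.0033,-0.0005,0]],
])

```text
time: 6.8
tool_pos: [0.6675, -0.1693, 0.1146]
tool_rot: [-1.571, 0.002, -3.103]
contact_force: [-0.1, -0.0, -0.8]
opening: 0.011
```

Run:
```python
from h import *
for i in range(3):
    s=sensors.observe();print(s["time"],s["tool_pos"].round(4),s["tool_rot"].round(4),s["contact_force"].round(1)); snap("side","6")
s=sensors.observe();print(s["tool_pos"].round(4))
crop(load("side6"),190,80,240,110,15,"sd6d.png")
```

```text
6.8 [ 0.6675 -0.1693  0.1146] [-1.5708e+00  1.5000e-03 -3.1030e+00] [-0.1 -0.  -0.8]
6.85 [ 0.6675 -0.1693  0.1147] [-1.5708e+00  1.5000e-03 -3.1030e+00] [ 0.5 -0.7 -1.3]
6.9 [ 0.6675 -0.1693  0.1147] [-1.5708e+00  1.5000e-03 -3.1030e+00] [ 0.7  0.4 -0.4]
[ 0.6675 -0.1693  0.1146]
```

View pics/sd6d.png

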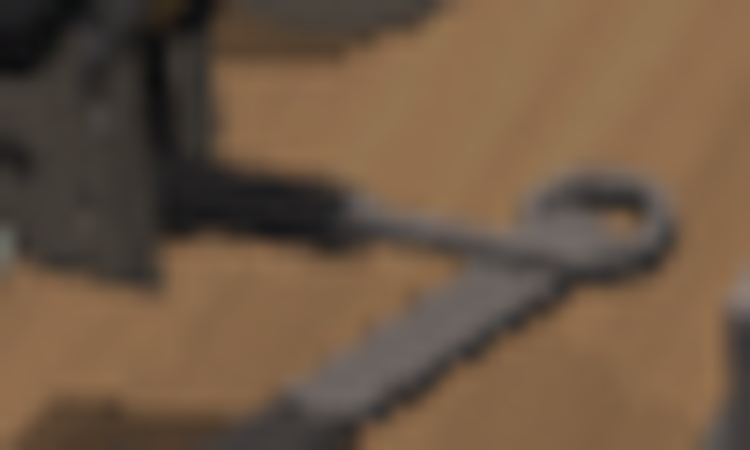

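Call:
send_rows([
  [[0.008,0,0,0],[0.016,0,0,0],[0.021,0,0,0],[0.024,0,0,0],[0.024,0,0,0],[0.024,0,0,0],[0.024,0,0,0]],
])

```text
time: 7.65
tool_pos: [0.6437, -0.1703, 0.1147]
tool_rot: [-1.571, 0.002, -3.103]
contact_force: [-0.1, -0.6, -0.7]
opening: 0.0113
```

Run:
```python
from h import *
s=sensors.observe();print(s["time"],s["tool_pos"].round(4),s["tool_rot"].round(4),s["contact_force"].round(1)); 
c=snap("side","7");crop(c,200,80,260,120,12,"sd7d.png");snap("scene","7");snap("wrist","7")
```

```text
7.65 [ 0.6437 -0.1703  0.1147] [-1.5707e+00  1.9000e-03 -3.1030e+00] [-0.1 -0.6 -0.7]
```

View pics/sd7d.png

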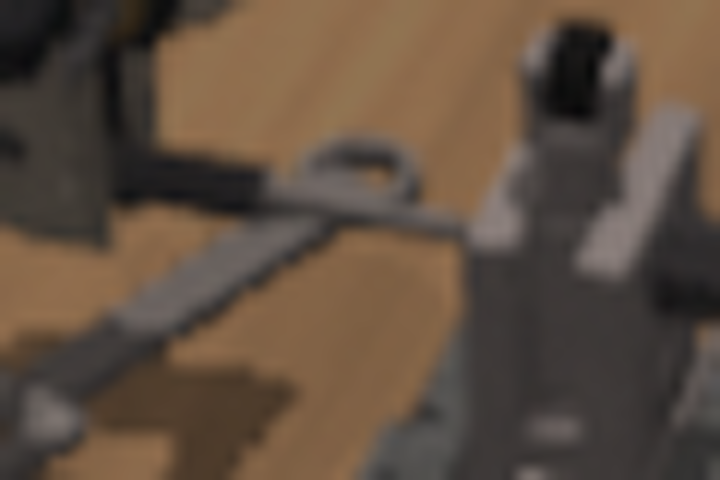

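Call:
send_rows([
  [[0.003,0,0,0],[0.005,0,0,0],[0.006,0,0,0],[0.007,0,0,0],[0.008,0,0,0],[0.0085,0,0,0],[0.0085,0,0,0]],
])

```text
time: 8.5
tool_pos: [0.6351, -0.1705, 0.1145]
tool_rot: [-1.571, 0.002, -3.103]
contact_force: [-0.4, -0.5, -1.4]
opening: 0.0113
```

Call:
send_rows([
  [[0.0007,0,0,0],[0.0014,0,0,0],[0.002,0,0,0],[0.0025,0,0,0],[0.0025,0,0,0]],
])

```text
time: 9.0
tool_pos: [0.6326, -0.1706, 0.1146]
tool_rot: [-1.571, 0.002, -3.103]
contact_force: [-0.7, -0.5, -1.2]
opening: 0.0109
```

Call:
send_rows([
  [[0.0006,0,0,0],[0.0012,0,0,0],[0.0018,0,0,0],[0.0024,0,0,0],[0.003,0,0,0],[0.003,0,0,0]],
])

```text
time: 9.6
tool_pos: [0.6316, -0.1709, 0.1155]
tool_rot: [-1.57, 0.007, -3.103]
contact_force: [8.3, 0.9, -0.3]
opening: 0.0111
```

Call:
send_rows([
  [[0.002,0,0,0],[0.003,0.0003,0,0],[0.004,0.0005,0,0],[0.005,0.0005,0,0],[0.006,0.0005,0,0],[0.007,0.0005,0,0],[0.008,0.0005,0,0],[0.008,0.0005,0,0]],
])

```text
time: 10.4
tool_pos: [0.6266, -0.1713, 0.1164]
tool_rot: [-1.568, 0.015, -3.103]
contact_force: [10.6, 0.7, -2.0]
opening: 0.0113
```

Call:
send_rows([
  [[0.003,0.0005,0,0],[0.005,0.001,0,0],[0.006,0.0015,0,0],[0.0075,0.002,0,0],[0.009,0.002,0,0],[0.0105,0.002,0,0],[0.0115,0.002,0,0],[0.0115,0.002,0,0]],
])

```text
time: 11.2
tool_pos: [0.6181, -0.1718, 0.1158]
tool_rot: [-1.566, 0.023, -3.103]
contact_force: [10.1, 0.5, 0.2]
opening: 0.0106
```

Call:
send_rows([
  [[0.003,0.0005,0,0],[0.005,0.0005,0,0],[0.006,0.001,0,0],[0.007,0.001,0,0],[0.008,0.001,0,0],[0.009,0.001,0,0],[0.0095,0.001,0,0],[0.0095,0.001,0,0]],
])

```text
time: 12.0
tool_pos: [0.6116, -0.1722, 0.1162]
tool_rot: [-1.565, 0.031, -3.103]
contact_force: [9.5, 1.7, 0.7]
opening: 0.0114
```

Run:
```python
from h import *
s=sensors.observe();print(s["time"],s["tool_pos"].round(4),s["tool_rot"].round(4),s["contact_force"].round(1)); 
c=snap("side","8");crop(c,200,70,290,130,8,"sd8d.png");w=snap("wrist","8");crop(w,180,150,330,350,3,"w8.png")
```

```text
12.0 [ 0.6116 -0.1722  0.1162] [-1.5647  0.0306 -3.1033] [9.5 1.7 0.7]
```

View pics/sd8d.png

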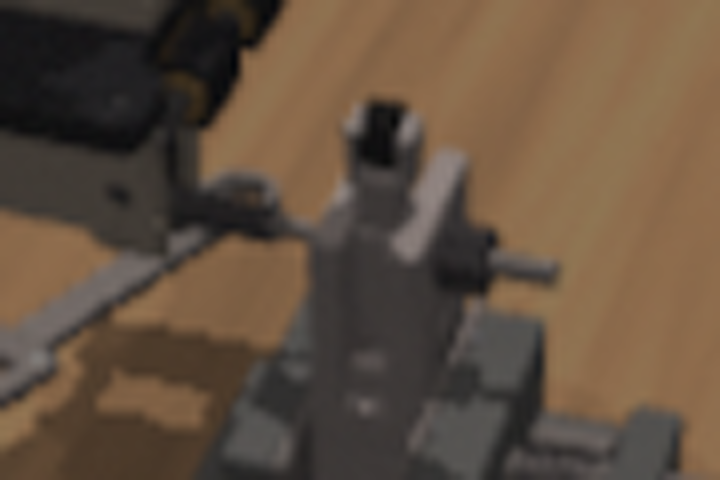

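View pics/w8.png

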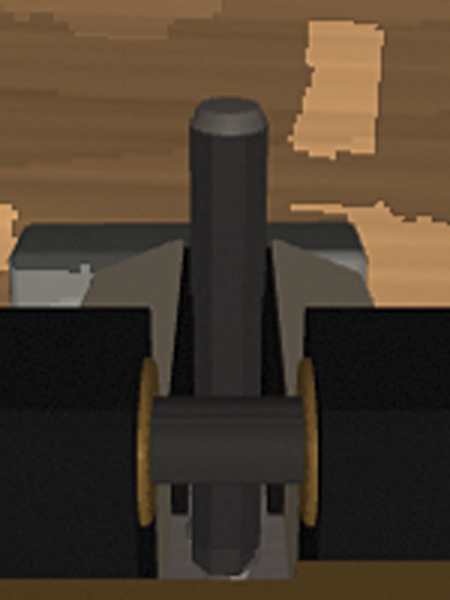

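Call:
send_rows([
  [[0.003,0.0005,0,0],[0.004,0.0005,0,0],[0.005,0.001,0,0],[0.0055,0.001,0,0],[0.0055,0.001,0,0],[0.0055,0.001,0,0]],
])

```text
time: 12.7
tool_pos: [0.6091, -0.1724, 0.1166]
tool_rot: [-1.563, 0.038, -3.103]
contact_force: [9.9, 1.7, 0.6]
opening: 0.0107
```

Run:
```python
from h import *
s=sensors.observe();print(s["time"],s["tool_pos"].round(4),s["tool_rot"].round(4),s["contact_force"].round(1)); 
c=snap("side","9");crop(c,230,80,280,120,15,"sd9d.png")
s=sensors.observe();print(s["time"],s["tool_pos"].round(4),s["contact_force"].round(1)); 
from h import proj
# protrusion per px along vise x at boss
b=np.array([.549,-.1747,.105]);ex=np.array([np.cos(.0384),np.sin(.0384),0])
for m in (50,60,70,72,74,77): print(m-50,proj(c,b-ex*m/1000)[0].round(2))
```

```text
12.7 [ 0.6091 -0.1724  0.1166] [-1.5632  0.0382 -3.1035] [9.9 1.7 0.6]
12.75 [ 0.6091 -0.1724  0.1166] [11.3  1.5 -0.6]
0 [260.46 102.11]
10 [264.37 102.79]
20 [268.31 103.48]
22 [269.1  103.62]
24 [269.89 103.76]
27 [271.07 103.96]
```

View pics/sd9d.png

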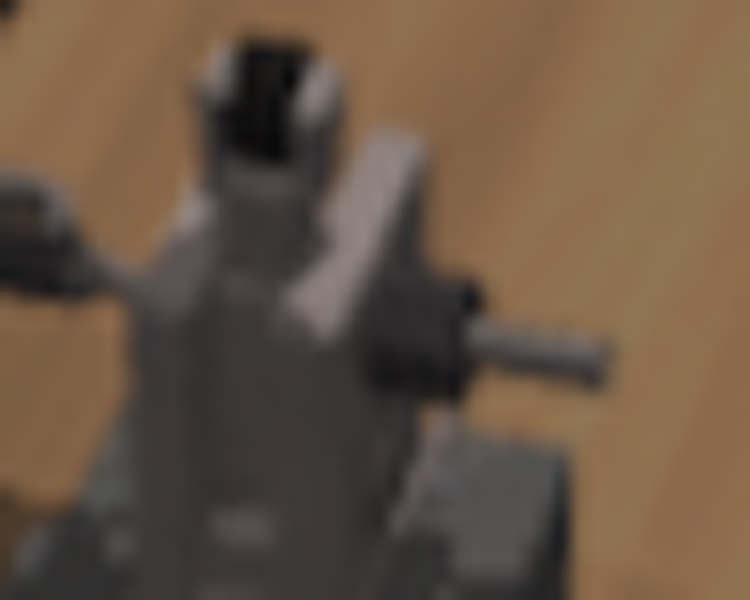

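Call:
send_rows([
  [[0.003,0.0005,0,0],[0.004,0.0005,0,0],[0.0047,0.001,0,0],[0.0047,0.001,0,0],[0.0047,0.001,0,0],[0.0047,0.001,0,0]],
])

```text
time: 13.35
tool_pos: [0.6074, -0.1726, 0.117]
tool_rot: [-1.562, 0.046, -3.104]
contact_force: [9.5, 2.1, 0.7]
opening: 0.0104
```

Run:
```python
from h import *
s=sensors.observe();print(s["time"],s["tool_pos"].round(4),s["tool_rot"].round(4),s["contact_force"].round(1)); 
c=snap("side","10");crop(c,230,80,280,120,15,"sd10d.png")
```

```text
13.35 [ 0.6074 -0.1726  0.117 ] [-1.5617  0.0458 -3.1036] [9.5 2.1 0.7]
```

View pics/sd10d.png

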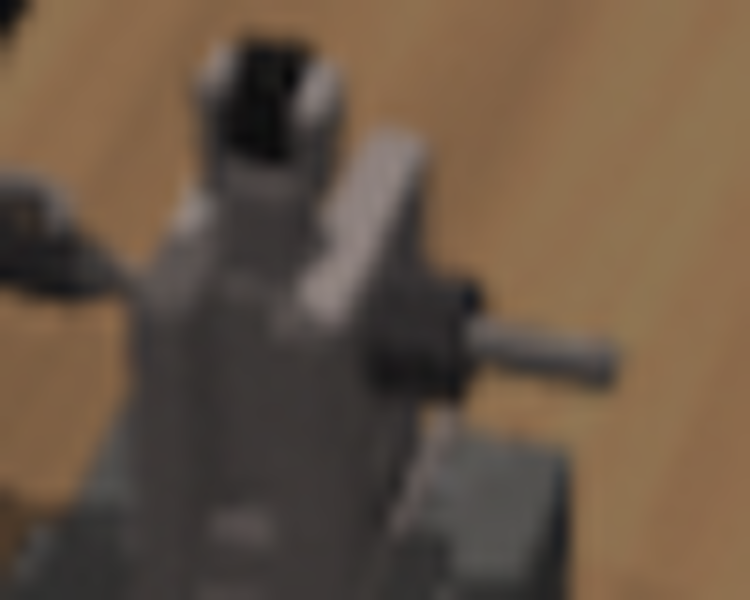

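Call:
send_rows([
  [[-0.004,0,0,0],[-0.009,0,0,0],[-0.015,0,0,0],[-0.022,0,0,0],[-0.03,0,0,0],[-0.038,0,0,0],[-0.046,0,0,0],[-0.055,0,0,0]],
])

```text
time: 14.2
tool_pos: [0.663, -0.1705, 0.1195]
tool_rot: [-1.562, 0.046, -3.104]
contact_force: [0.1, 0.0, -1.8]
opening: 0.0109
```

Run:
```python
from h import *
s=sensors.observe();print(s["time"],s["tool_pos"].round(4),s["tool_rot"].round(4),s["contact_force"].round(1)); 
c=snap("side","11");crop(c,180,60,310,160,6,"sd11d.png");s=sensors.observe();print(s["tool_pos"].round(4),s["tool_rot"].round(4))
```

```text
14.2 [ 0.663  -0.1705  0.1195] [-1.5617  0.0457 -3.1036] [ 0.1  0.  -1.8]
[ 0.6643 -0.1705  0.1196] [-1.5613  0.0473 -3.1033]
```

View pics/sd11d.png

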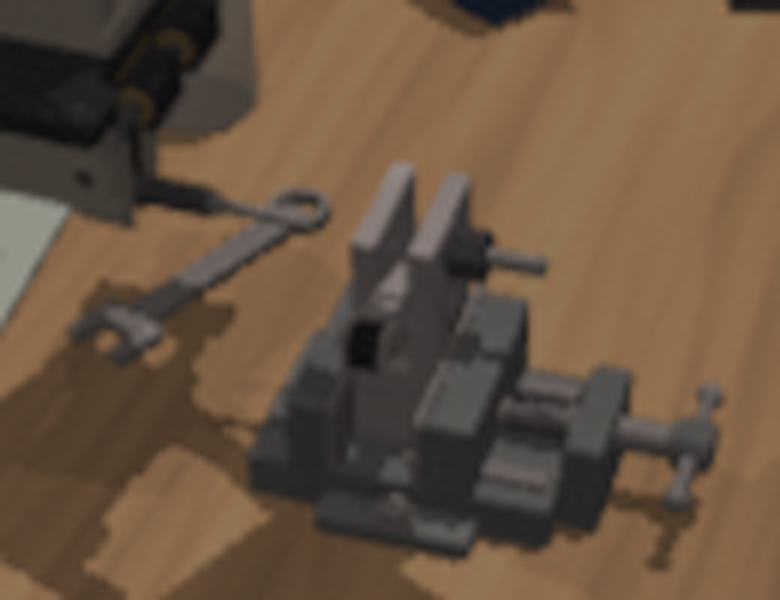

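```bash
cat >> h.py <<'E'
from scipy.spatial.transform import Rotation as Ro
def delta(*targets):
    s=sensors.observe();R=Ro.from_euler("xyz",s["tool_rot"]).as_matrix()
    print(s["time"],s["tool_pos"].round(4),s["tool_rot"].round(4))
    for t in targets: print(t,(R.T@(np.array(t)-s["tool_pos"])).round(4))
E
python3 -c "
from h import *
delta((.6643,-.1705,.225),(.4668,.149,.22),(.62,-.1,.225))"
```

```text
14.25 [ 0.6643 -0.1705  0.1196] [-1.5613  0.0473 -3.1033]
(0.6643, -0.1705, 0.225) [-0.005  -0.1053  0.001 ]
(0.4668, 0.149, 0.22) [ 0.1801 -0.1121 -0.3257]
(0.62, -0.1, 0.225) [ 0.0365 -0.1079 -0.0711]
```

Call:
send_rows([
  [[-0.002,-0.03,0,0],[-0.005,-0.07,0,0],[-0.005,-0.105,0,0],[0.01,-0.107,-0.03,0],[0.036,-0.108,-0.071,0],[0.058,-0.109,-0.11,0],[0.08,-0.11,-0.15,-1.5],[0.1,-0.11,-0.19,-3.4]],
])

```text
time: 15.05
tool_pos: [0.551, 0.0177, 0.2232]
tool_rot: [-1.558, 0.047, -3.043]
contact_force: [-0.3, 0.7, -0.1]
opening: 0.0109
```

```bash
python3 -c "
from h import *
delta((.4668,.149,.22))"
```

```text
15.05 [0.551  0.0177 0.2232] [-1.5584  0.0472 -3.0433]
(0.4668, 0.149, 0.22) [ 0.0709 -0.0018 -0.1389]
```

Call:
send_rows([
  [[0.02,0,-0.035,0],[0.04,0,-0.075,0],[0.06,-0.002,-0.115,0],[0.071,-0.002,-0.139,0],[0.071,-0.002,-0.139,0],[0.071,-0.002,-0.139,0],[0.071,-0.002,-0.139,0]],
])

```text
time: 15.75
tool_pos: [0.4674, 0.1484, 0.2203]
tool_rot: [-1.558, 0.048, -3.044]
contact_force: [0.6, 0.6, -0.5]
opening: 0.0111
```

```bash
python3 -c "
from h import *
w=snap('wrist','12');crop(w,120,120,390,350,2.6,'w12.png')
sd=snap('side','12');crop(sd,210,140,290,190,9,'sd12.png');snap('scene','12');crop(load('scene12'),230,100,340,240,4,'sc12.png')
delta((.4668,.149,.10))"
```

```text
15.9 [0.4673 0.1482 0.2201] [-1.5583  0.0471 -3.0448]
(0.4668, 0.149, 0.1) [ 0.006   0.1199 -0.0024]
```

View pics/w12.png

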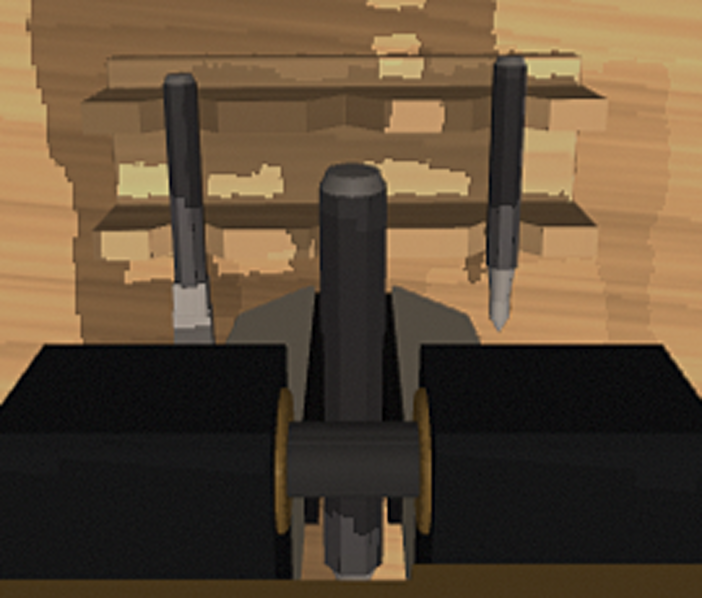

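View pics/sd12.png

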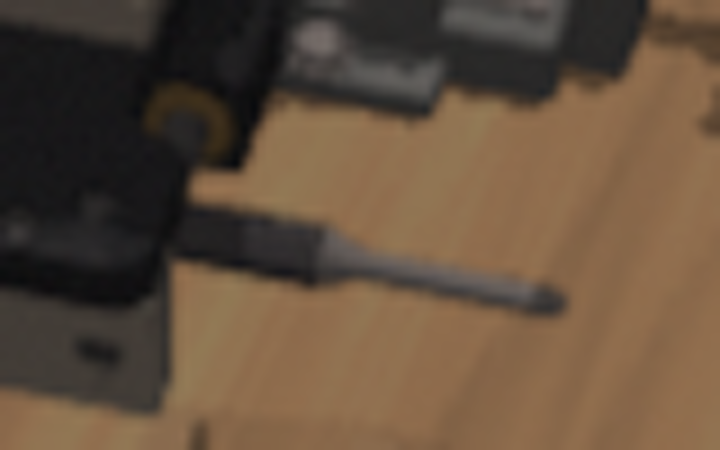

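```bash
python3 -c "
from h import *
delta((.465,.1487,.13),(.465,.1487,.06),(.465,.1487,.05))"
```

```text
15.9 [0.4673 0.1482 0.2201] [-1.5583  0.0471 -3.0448]
(0.465, 0.1487, 0.13) [ 0.0064  0.0899 -0.0019]
(0.465, 0.1487, 0.06) [ 0.0097  0.1598 -0.0027]
(0.465, 0.1487, 0.05) [ 0.0102  0.1698 -0.0029]
```

Call:
send_rows([
  [[0.002,0.03,-0.001,0],[0.006,0.07,-0.002,0],[0.007,0.11,-0.002,0],[0.0085,0.135,-0.0025,0],[0.0095,0.152,-0.0027,0],[0.0097,0.157,-0.0027,0],[0.0097,0.157,-0.0027,0],[0.0097,0.157,-0.0027,0]],
])

```text
time: 16.7
tool_pos: [0.4657, 0.1486, 0.0636]
tool_rot: [-1.558, 0.049, -3.045]
contact_force: [-0.2, -0.3, -0.3]
opening: 0.0112
```

```bash
python3 -c "
from h import *
print(sensors.observe()['contact_force'])
w=snap('wrist','13');crop(w,120,120,390,350,2.6,'w13.png')
sd=snap('side','13');crop(sd,190,170,290,250,7,'sd13.png')
delta((.465,.1487,.05))"
```

```text
[-0.15176198 -0.28021958 -0.27792236]
16.8 [0.4657 0.1487 0.0639] [-1.5584  0.0494 -3.045 ]
(0.465, 0.1487, 0.05) [ 0.0014  0.0138 -0.0002]
```

View pics/w13.png

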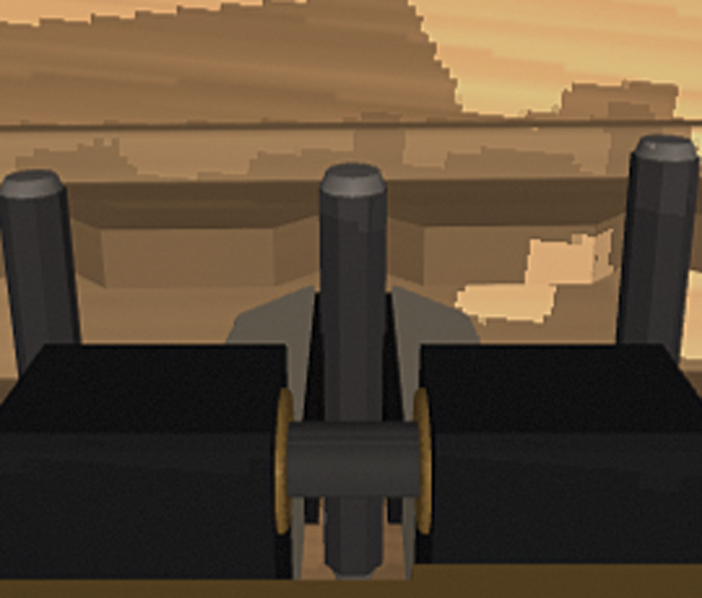

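View pics/sd13.png

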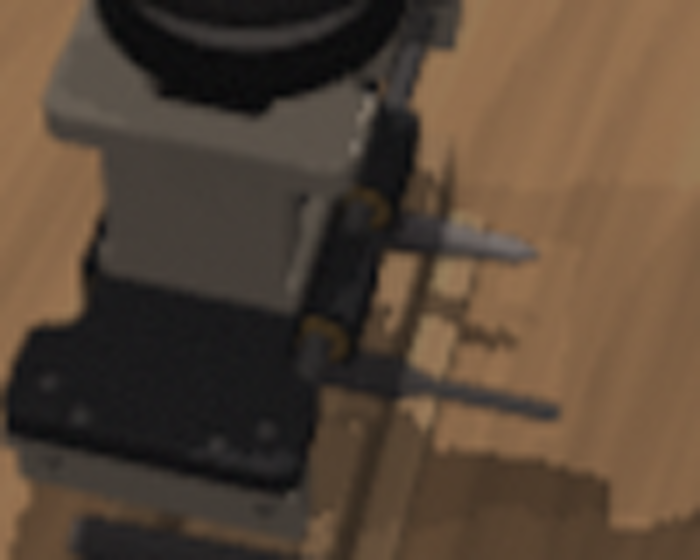

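Call:
send_rows([
  [[0,0.004,0,0],[0.001,0.008,0,0],[0.0014,0.011,0,0],[0.0014,0.013,0,0],[0.0014,0.014,0,0],[0.0014,0.014,0,0],[0.0014,0.014,0,0]],
])

```text
time: 17.5
tool_pos: [0.4649, 0.1488, 0.0503]
tool_rot: [-1.559, 0.049, -3.045]
contact_force: [-2.1, 1.4, 7.4]
opening: 0.0111
```

Call:
send_rows([
  [[0,0,0,0],[0,0,0,0],[0,0,0,0],[0,0,0,0],[0,0,0,0]],
], gripper=0.33)

```text
time: 18.0
tool_pos: [0.4649, 0.1487, 0.0502]
tool_rot: [-1.559, 0.049, -3.045]
contact_force: [0.9, -0.6, -0.4]
opening: 0.0306
```

```bash
python3 -c "
from h import *
print(sensors.observe()['contact_force'],sensors.observe()['opening'])
w=snap('wrist','14');crop(w,120,120,390,350,2.6,'w14.png')
delta((.465,.1487,.20),(.465,.1487,.11))"
```

```text
[ 0.92110913 -0.63231164 -0.35471359] 0.03058057352396763
18.05 [0.4649 0.1487 0.0502] [-1.5588  0.0492 -3.0451]
(0.465, 0.1487, 0.2) [-0.0075 -0.1496  0.0019]
(0.465, 0.1487, 0.11) [-0.0031 -0.0597  0.0008]
```

View pics/w14.png

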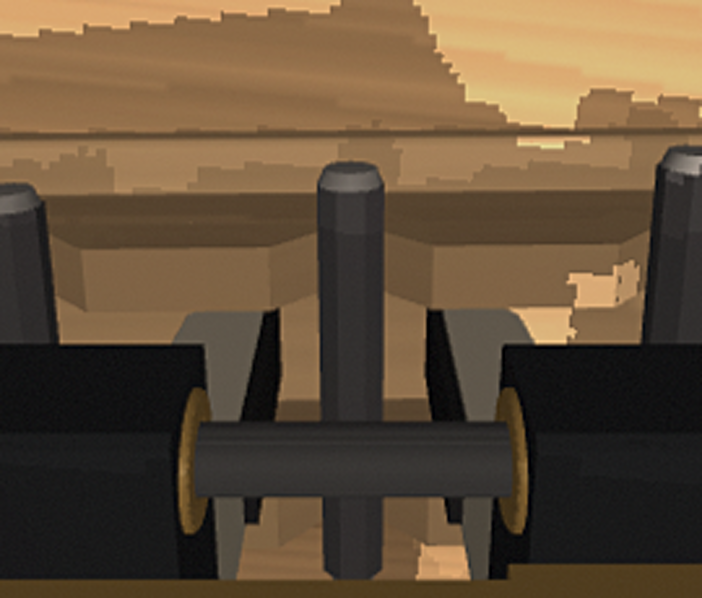

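The drift lies in its notches and the fingers are clear on both sides. Rising straight up.

Call:
send_rows([
  [[-0.001,-0.02,0,0],[-0.003,-0.06,0.0008,0],[-0.005,-0.1,0.0015,0],[-0.0075,-0.15,0.002,0],[-0.01,-0.2,0.002,0],[-0.01,-0.2,0.002,0],[-0.01,-0.2,0.002,0],[-0.01,-0.2,0.002,0]],
])

```text
time: 18.85
tool_pos: [0.4641, 0.149, 0.249]
tool_rot: [-1.559, 0.046, -3.045]
contact_force: [0.1, 0.5, -1.2]
opening: 0.0301
```

```bash
python3 -c "
from h import *
s=sensors.observe();print(s['time'],s['tool_pos'],s['contact_force'])
w=snap('wrist','15');crop(w,120,90,390,300,2.8,'w15.png')
sd=snap('side','15');crop(sd,180,70,300,290,2.7,'sd15.png')"
```

```text
18.85 [0.46412318 0.14899793 0.24900624] [ 0.12160927  0.46804395 -1.23839821]
```

View pics/w15.png

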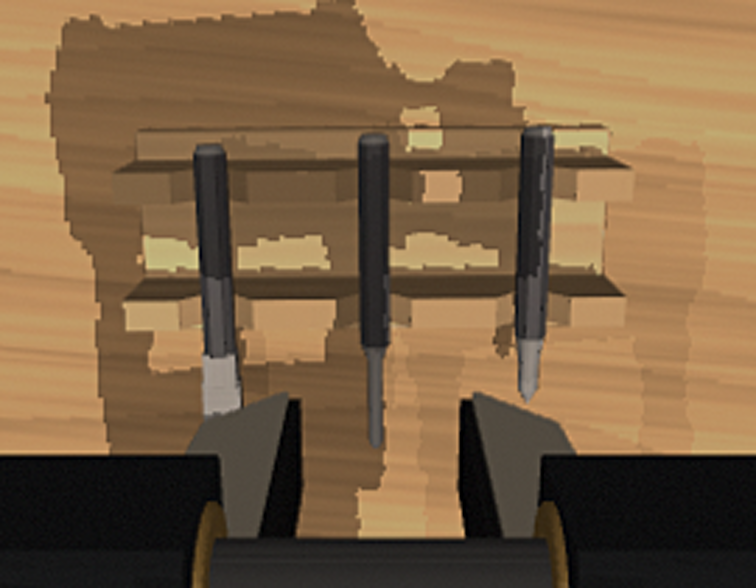

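View pics/sd15.png

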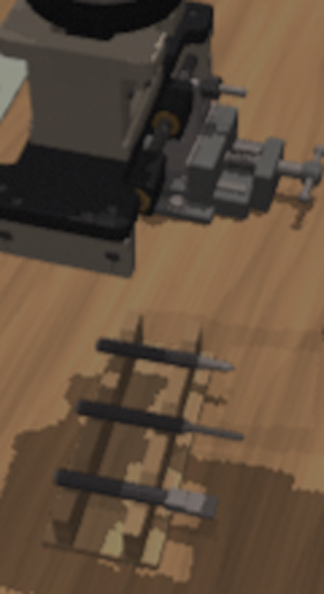

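```bash
python3 -c "
from h import *
w=load('wrist15');f=lambda u,v:(120+u/2.8-.3,90+v/2.8-.3)
a=onz(w,*f(374,138),.04);b=onz(w,*f(376,443),.04);print(a,b,np.linalg.norm(a-b),np.degrees(np.arctan2(*(a-b)[1::-1])), a+(b-a)*.32)
sc=snap('scene','16');crop(sc,90,180,170,250,7,'sc16.png')
from cell import hand_in; print(hand_in())"
```

```text
[0.50443223 0.1518744  0.04      ] [0.37999861 0.13942563 0.04      ] 0.12505478024719813 5.713058808270009 [0.46461347 0.14789079 0.04      ]
the job is handed in; nothing more can be done
None
```

View pics/sc16.png

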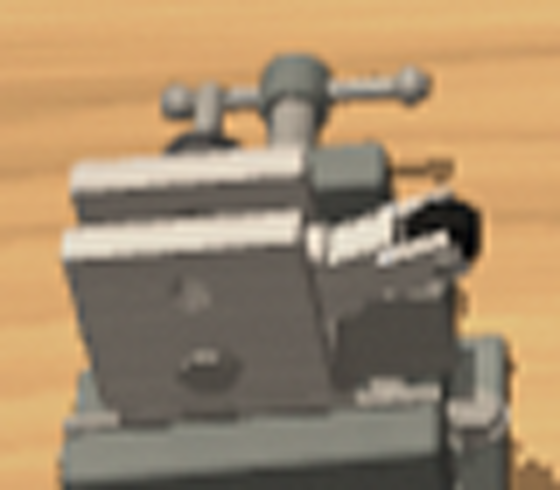

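The job is done and handed in at about 19 s. I took the drift from the middle notch and entered the bore from the far side. I drove the pin back about 23–24 mm, drew the drift out so the arm swung down, and laid it back in its notches.

**Last checks before handing in:**
- **Drift:** it lies at (0.465, 0.148), less than 1 mm from where it started. The axis is at 5.7° against about 5.5° before; the rack's own angle was not measured separately. The measured length of 125 mm matches the drift.
- **Other punches:** the centre punch and chisel look unmoved in the picture; I did not measure them again.
- **Arm and pin:** the arm is down towards +y and the pin still stands out of its boss.
- **Force:** the highest reading at the end of any push was 11.3 N, well under the 30 N limit. Forces between readings were not seen.
- **Gripper:** it is open and about 0.2 m clear of the rack.

**Things that disagreed or went less cleanly:**
- **Grip height:** the first side-view estimate of how low the drift sat in the grip was about 3 mm off, because the arm was still settling. I measured again before entering the bore.
- **Pin travel:** just before the last push the side view gave 20.7–22 mm depending on how I read the boss edge, against about 22.5 mm from the arm's own travel. I pushed about 2 mm more for margin.
- **Tool tilt:** the tool tipped about 2.6° while pushing, and the drift slid a few millimetres in the grip. Neither affected the final placing.

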